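# Balance-load a swing-out rotor

### The job

Finish loading the six-place centrifuge rotor from the tube block so that it is balanced: every tube must stand directly opposite its like across the rotor - long screw-cap tube facing the long one, short facing short, and the two stoppered tubes facing each other. Leave the two tubes that are already loaded in their buckets, and let each tube you bring stand fully down in its bucket.

Things in the scene. Friction and masses are not known exactly. Their poses are not given: they have to be found in the camera images.
- rotor: Swing-out centrifuge rotor on a foot, 137 mm wide, fixed. Origin on its axis at bench level, z up. Six upright aluminium buckets on a circle of 50 mm radius at 0, 60 .. 300 degrees from its own x axis (facing ones 100 mm apart): bore 20 mm, floor 21 mm above the bench, mouth flared to 30 mm at the rim, 70 mm above the bench. Hub nut in the middle, 80 mm high.
- tube_block: Plain aluminium tube block, 92 x 92 x 50 mm, fixed. Origin at the centre of its underside, z up. Four holes, 20.5 mm wide and 40 mm deep (floors 10 mm above the bench), at x = +-25, y = +-25 mm in its own frame; each holds one tube at the start. Obstacle to its left, always there: a microscope over x 0.44 to 0.89, y -0.22 to 0.06 m, 0.29 m high, its lamp arm (beyond x 0.62) 0.45 m.
- long_loose: Long round-bottomed tube standing in the tube block: 17 mm diameter, 118 mm tall overall, frosted body, ribbed blue screw cap of 22 mm diameter over the top 14 mm. About 20 g. Origin at the centre of its bottom, z along the tube to the cap. Its place is across from long_loaded.
- short_loose: Short round-bottomed tube standing in the tube block: 17 mm diameter, 82 mm tall overall, the same 22 mm ribbed blue screw cap (14 mm high) as the long tube. About 20 g. Origin at the centre of its bottom, z up to the cap. Its place is across from short_loaded.
- stoppered_a: One of two equal tubes in the tube block with a tall hooded stopper: 17 mm diameter, 100 mm tall overall, the smooth blue stopper is the top 27 mm, 19 mm wide, narrowing to 16 mm at its dished top 10 mm. About 20 g. Origin at the centre of its bottom, z up to the stopper.
- stoppered_b: The other stoppered tube, the same as stoppered_a. The two are to face each other across the rotor.
- long_loaded: Long tube (as long_loose) that already stands in a bucket of the rotor, with its cap 139 mm above the bench; it stays there.
- short_loaded: Short tube (as short_loose) that already stands in a bucket of the rotor, two buckets (120 degrees) round from long_loaded, with its cap 103 mm above the bench; it stays there.

How it is judged:
By the outcome, as a careful person would: the job done as asked, in the order asked, and still so for the second after the job is handed in, with the robot touching nothing.
It also fails if it takes over 125 s, if anything falls off the work surface, if the arm or the gripper's body presses on something with over 40 N, if the wrist force passes 120 N, or if a joint passes its speed limit or range.

### The arm

A 6-joint arm with a two-finger parallel gripper is mounted at the origin on a cart in front of the work surface, level with it; the furniture and walls round the work are solid. World frame = base frame: x ahead of the robot, y to its left, z up, the work surface at z = 0. Lengths are in mm, angles in degrees, forces in N, time in s.
With the tool pointing down it reaches from about 350 to 850 mm from the base axis. Payload 8.1 kg.
Tool frame: the origin (TCP) lies at the very end of the fingers, on their centre line; the grasp point (between the pads) lies r.tcp_to_grasp behind it (r.tcp_to_grasp is the distance from the TCP to the grasp point, in mm); z points along the fingers, y is the line along which they close (so a half turn about z gives the same grasp; the last joint's range is limited). The gripper opens to 85 mm and grips with 20 to 120 N. Pads are 22 mm wide; open, the fingers measure 114 mm over their backs; the gripper's body (76 mm by 85 mm) begins 54 mm behind the grasp point. The pads swing forward as they close: fully open they stand 13 mm farther back than shut.
Start: joints at [63.805, 7.471, 85.268, -0, 87.261, -4.893], TCP at [217.955, 559.018, 231.292] pointing down, gripper open.
Joint ranges: [-169.43, 169.43], [-51.17, 129.36], [1.28, 143.12], [-76.62, 256.62], [0, 156.53], [-152.29, 152.29]. Speed limits (degrees/s): [136.94, 136.94, 159.86, 180, 180, 180].

### API

Orientations are given as [roll, pitch, yaw] about the fixed x, y, z axes, in that order (R = Rz(yaw) Ry(pitch) Rx(roll)).
In Python, from bench import sense, viewer, order, r gives the robot as it stands.
- The arm moves only by the tool carry_out, never from a script. Its argument "increments" is one flat list of numbers, 7 for each row, row after row: the shift along the tool's x, y, z as a fraction of full scale, then the turn, a rotation vector about the tool's x, y, z as a fraction of full scale, then the opening, from -1 (shut) to 1 (fully open). A call has exactly 10 rows; each row is the pose to reach, as a shift and turn from the pose commanded when the call began, along the tool's axes at that moment, turning the shorter way round; what a row does not reach only later rows make up. Full scale, the value 1, is 400 mm for a shift and 2 pi rad for a turn. A row lasts 1/8 s, in which the tool goes at most 62.5 mm and 10.7 degrees, less where a joint would pass 70% of its speed; a pose out of reach is approached as far as the arm can. A call with a number of a shift or a turn outside -1 to 1 is refused whole. A call with a gripper value outside its range is refused whole. The fingers move at their own pace and stop on an object; "force" is the grip in N (left out, the last holds). Time passes only in rows, so rows that repeat a pose let the fingers close, or fill a call up. It gives the time, the measured TCP pose, the force, the opening and the grip force at its end, in the units of the state.
- sense(): the state, without advancing time (a new reading comes with each control period).
- viewer.snapshot(name): name is "scene" or "top" or "wrist"; returns the picture (480x640x3 uint8, red, green, blue); there is no depth.
- viewer.get_calibration(name): a dict with "fx", "fy", "cx", "cy" (pixels), "R" (3x3) and "t" (3): a world point X has camera coordinates R X + t. Camera axes: x right, y down, z forward; pixel columns grow to the right and rows downward; lengths in mm; the calibration is good to about 2 mm. A picture is of the moment at which its call begins: read the wrist's pose just before it. get_calibration takes no time and is no camera call; for the wrist camera it gives the pose at the moment of the call.
- order.hand_in(): hands the job in; it is judged then, once.
The state is a dict: "time": time; "joint_pos": joint angles; "qd": joint speeds; "joint_efforts": joint torques, N m; "tool_pos": TCP position; "tcp_rot": TCP orientation; "ft_force": force on the tool from outside, world axes, zero at the start; "wrist_torque": the same for the moment, N m; "finger_gap": finger opening in mm; "grip_force": force on a finger pad.
Only numpy, scipy, OpenCV 4.12 (cv2) and the standard library are available. Lean on these libraries where they do the work, as an engineer would, in place of code of your own. Each camera call takes 0.05 s, during which the arm holds its last target. There are 200 camera calls.

## Working session

There is one attempt and no reset: what is moved stays moved. The work goes in short steps, Python scripts to look and compute and a tool call to move; the robot and the scene stay as the last step left them, time stands still between calls to the robot, and variables do not carry over. Pictures are saved under pics/ and viewed, at most 14 in all, crops included, and the job is handed in when it is done.

Besides the shell and the picture viewer there is one more tool, called as name(argument=value, ...) on one line, values as JSON. carry_out: Moves the arm, as the interface text tells. Its arguments: {"type":"object","properties":{"increments":{"type":"array"},"force":{"type":"number"}},"required":["increments"]}

```bash
mkdir -p pics
python3 - <<'E'
from bench import sense, viewer, order, r
import cv2
for n in("scene","top","wrist"):
    im=viewer.snapshot(n); cv2.imwrite(f"pics/{n}0.png",im[:,:,::-1]); c=viewer.get_calibration(n); print(n,c)
print(sense()); print(r.tcp_to_grasp)
E
```

```text
scene {'fx': 586.7348864621968, 'fy': 586.7348864621968, 'cx': 312.03453846744765, 'cy': 233.0566385845647, 'R': array([[ 0.85050844, -0.52592821, -0.00590777],
       [-0.22327264, -0.3508513 , -0.90942438],
       [ 0.47621919,  0.77479215, -0.41582737]]), 't': array([-557.57364072,   44.6720783 ,  873.83669076])}
top {'fx': 607.0212968705217, 'fy': 607.0212968705217, 'cx': 315.9154945434684, 'cy': 244.3215594690458, 'R': array([[ 0.00606481, -0.99935995,  0.03525504],
       [-0.99751142, -0.00852261, -0.06998802],
       [ 0.07024369, -0.03474285, -0.99692465]]), 't': array([-323.59546214,  496.53178693,  862.83011359])}
wrist {'fx': 332.569592155787, 'fy': 332.569592155787, 'cx': 321.8470871528939, 'cy': 237.69440000920144, 'R': array([[ 0.36330719,  0.93166798, -0.00163341],
       [ 0.89764396, -0.34956885,  0.26839696],
       [ 0.24948586, -0.09897676, -0.96330701]]), 't': array([-599.46914051,  -34.64973863,  377.4107736 ])}
{'time': 0.15, 'joint_pos': array([ 6.38049255e+01,  7.50431668e+00,  8.53158493e+01,  2.35381677e-04,
        8.72619698e+01, -4.89264938e+00]), 'qd': array([-0.05631007, -0.1467139 , -0.24543085, -0.03389909,  0.0335714 ,
        0.05499928]), 'joint_efforts': array([-5.67502811e-04, -5.70063865e+01, -5.01158416e+01, -3.08364624e-04,
        9.45021777e-03,  2.64325223e-05]), 'tool_pos': array([217.75812499, 558.62940441, 230.48564241]), 'tcp_rot': array([-1.79918184e+02, -7.23952449e-03,  1.58697558e+02]), 'ft_force': array([-1.43311566, -0.26614775,  0.51437381]), 'wrist_torque': array([-0.01658995,  0.01170364, -0.02055693]), 'grip_force': 0.0, 'finger_gap': 85.6454039929184}
18.700000000000003
```

View pics/scene0.png

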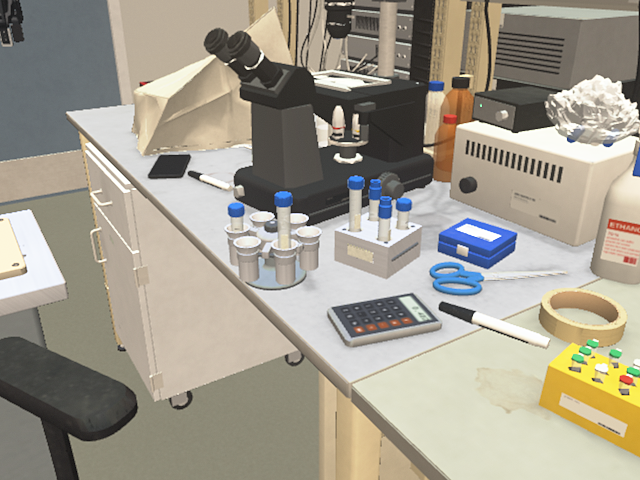

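View pics/top0.png

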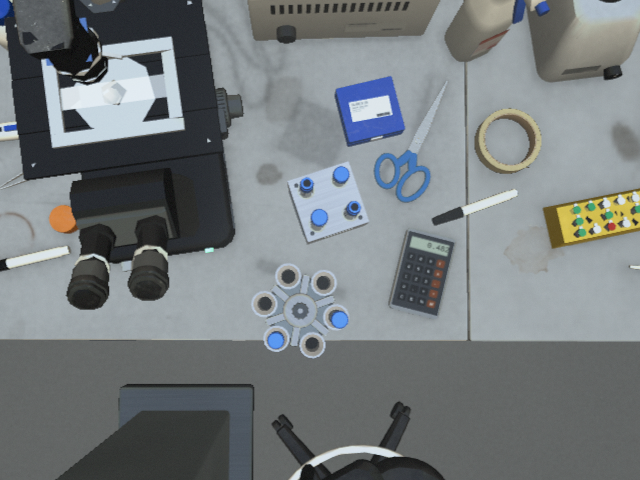

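Run:
```python
import cv2
im=cv2.imread("pics/top0.png")[155:365,240:380]
cv2.imwrite("pics/topc.png",cv2.resize(im[:100],None,fx=5.6,fy=5.6,interpolation=cv2.INTER_CUBIC))
cv2.imwrite("pics/topd.png",cv2.resize(im[100:],None,fx=5.4,fy=5.4,interpolation=cv2.INTER_CUBIC))
```

```text
(no output)
```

View pics/topc.png

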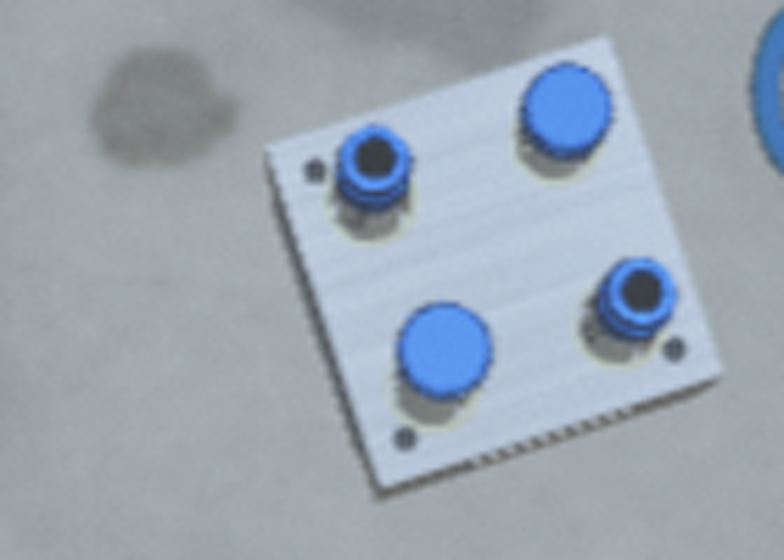

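View pics/topd.png

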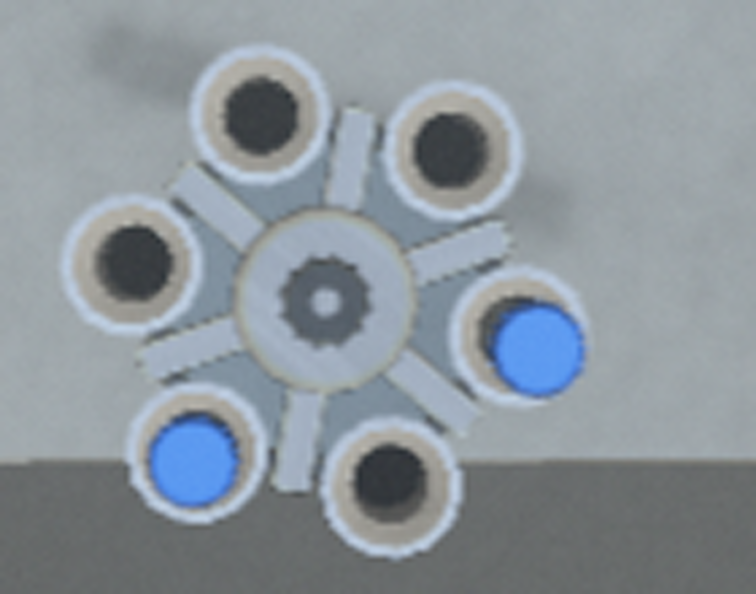

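```bash
cat > h.py <<'E'
import numpy as np
from bench import viewer
def ray(n,uv,z,c=None):
    c=c or viewer.get_calibration(n); R,t=c["R"],c["t"]
    d=R.T@np.array([(uv[0]-c["cx"])/c["fx"],(uv[1]-c["cy"])/c["fy"],1]); o=-R.T@t
    return o+d*(z-o[2])/d[2]
def proj(n,X):
    c=viewer.get_calibration(n); p=c["R"]@np.asarray(X,float)+c["t"]
    return np.array([c["fx"]*p[0]/p[2]+c["cx"],c["fy"]*p[1]/p[2]+c["cy"]])
E
python3 - <<'E'
from h import *
np.set_printoptions(precision=1,suppress=True)
f=lambda p,s,y:((p[0]+.5)/s-.5+240,(p[1]+.5)/s-.5+y)
rim=np.array([ray("top",f(p,5.4,255),70) for p in[(260,114),(454,150),(519,336),(391,487),(197,452),(131,264)]])
c=rim.mean(0);print(c);d=rim-c;print(rim,np.hypot(*d.T[:2]),np.degrees(np.arctan2(d[:,1],d[:,0])))
print("hub",ray("top",f((326,301),5.4,255),80))
for p,z in((535,350),139),((194,462),103): print("loaded",ray("top",f(p,5.4,255),z))
co=np.array([ray("top",f(p,5.6,155),50) for p in[(608,38),(266,150),(380,495),(720,372)]])
print("block",co,co.mean(0),[np.hypot(*(co[i]-co[i-1])[:2]) for i in range(4)])
for k in range(4):
    m=co.mean(0); print("hole",m+(co[k]-m)*25/46)
for nme,p,z in("L",(445,350),128),("S",(566,111),92),("A",(375,157),110),("B",(641,293),110):
    X=ray("top",f(p,5.6,155),z);print(nme,X,proj("scene",X))
X=ray("top",f((535,350),5.4,255),139);print(proj("scene",X))
E
```

```text
[ 404.9 -296.9   70. ]
[[ 452.  -279.8   70. ]
 [ 443.2 -329.3   70. ]
 [ 396.1 -346.1   70. ]
 [ 358.  -313.8   70. ]
 [ 366.6 -264.7   70. ]
 [ 413.8 -247.5   70. ]] [50.  50.1 50.  49.9 50.  50.1] [  19.9  -40.3 -100.2 -160.2  140.    79.8]
hub [ 405.1 -296.9   80. ]
loaded [ 396.2 -345.2  139. ]
loaded [ 367. -265.  103.]
block [[ 616.4 -364.5   50. ]
 [ 586.4 -277.4   50. ]
 [ 498.8 -307.    50. ]
 [ 530.9 -393.2   50. ]] [ 558.1 -335.5   50. ] [np.float64(90.23632126406505), np.float64(92.07073621056556), np.float64(92.50716119553915), np.float64(91.97650743070227)]
hole [ 589.8 -351.3   50. ]
hole [ 573.5 -304.    50. ]
hole [ 525.9 -320.    50. ]
hole [ 543.3 -366.9   50. ]
L [ 526.8 -320.1  128. ] [353.4 178.2]
S [ 589.5 -350.6   92. ] [400.7 200. ]
A [ 574.6 -304.   110. ] [373.2 180.9]
B [ 542.9 -367.2  110. ] [382.7 198.1]
[280.3 194. ]
```

```bash
cat >> h.py <<'E'
def plan(start,way):
    """start (x,y,z,yaw); way: list of (x,y,z,yaw,n rows,opening mm). prints one flat list"""
    s=np.array(start,float);a=np.radians(s[3]);out=[];p=s
    for *q,n,g in way:
        q=np.array(q,float)
        for k in range(1,n+1):
            d=p+(q-p)*k/n-s
            o=[(d[0]*np.cos(a)+d[1]*np.sin(a))/400,(d[0]*np.sin(a)-d[1]*np.cos(a))/400,-d[2]/400,0,0,-d[3]/360,2*g/85-1]
            out+=[round(float(v),4)+0 for v in o]
        p=q
    print(len(out)//7,out)
E
python3 - <<'E'
from h import *
plan((217.96,559.02,231.29,158.7),[(228,350,370,158.7,5,45),(320,175,380,158.7,3,45),(375,80,380,158.7,2,45)])
plan((375,80,380,158.7),[(390,0,380,158.7,2,45),(410,-290,340,153.5,5,45),(526,-320,210,153.5,3,45)])
E
```

```text
10 [-0.0426, -0.0955, -0.0694, 0.0, 0.0, 0.0, 0.0588, -0.0853, -0.1911, -0.1387, 0.0, 0.0, 0.0, 0.0588, -0.1279, -0.2866, -0.2081, 0.0, 0.0, 0.0, 0.0588, -0.1706, -0.3822, -0.2774, 0.0, 0.0, 0.0, 0.0588, -0.2132, -0.4777, -0.3468, 0.0, 0.0, 0.0, 0.0588, -0.3376, -0.5858, -0.3551, 0.0, 0.0, 0.0, 0.0588, -0.462, -0.6938, -0.3634, 0.0, 0.0, 0.0, 0.0588, -0.5864, -0.8018, -0.3718, 0.0, 0.0, 0.0, 0.0588, -0.6936, -0.8875, -0.3718, 0.0, 0.0, 0.0, 0.0588, -0.8008, -0.9731, -0.3718, 0.0, 0.0, 0.0, 0.0588]
10 [-0.0538, -0.0864, 0.0, 0.0, 0.0, 0.0, 0.0588, -0.1076, -0.1727, 0.0, 0.0, 0.0, 0.0, 0.0588, -0.1696, -0.3042, 0.02, 0.0, 0.0, 0.0029, 0.0588, -0.2316, -0.4356, 0.04, 0.0, 0.0, 0.0058, 0.0588, -0.2936, -0.5671, 0.06, 0.0, 0.0, 0.0087, 0.0588, -0.3555, -0.6986, 0.08, 0.0, 0.0, 0.0116, 0.0588, -0.4175, -0.83, 0.1, 0.0, 0.0, 0.0144, 0.0588, -0.5167, -0.8182, 0.2083, 0.0, 0.0, 0.0144, 0.0588, -0.6158, -0.8064, 0.3167, 0.0, 0.0, 0.0144, 0.0588, -0.715, -0.7946, 0.425, 0.0, 0.0, 0.0144, 0.0588]
```

carry_out(increments=[-0.043, -0.096, -0.07, 0, 0, 0, 0.06, -0.085, -0.191, -0.14, 0, 0, 0, 0.06, -0.128, -0.287, -0.21, 0, 0, 0, 0.06, -0.17, -0.382, -0.28, 0, 0, 0, 0.06, -0.213, -0.478, -0.35, 0, 0, 0, 0.06, -0.31, -0.56, -0.36, 0, 0, 0, 0.06, -0.4, -0.64, -0.365, 0, 0, 0, 0.06, -0.5, -0.73, -0.37, 0, 0, 0, 0.06, -0.6, -0.81, -0.37, 0, 0, 0, 0.06, -0.69, -0.885, -0.37, 0, 0, 0, 0.06])

```text
time: 1.4
tool_pos: [347.0, 127.3, 379.2]
tcp_rot: [180.0, 0.0, 158.7]
ft_force: [0.8, 0.4, -0.3]
finger_gap: 45.3
grip_force: 0.0
```

Run:
```python
from h import *
plan((346.5,128.9,379.3,158.7),[(390,0,380,158.7,3,45),(410,-280,350,153.5,5,45),(450,-320,320,153.5,2,45)])
plan((450,-320,320,153.5),[(526.4,-320,200,153.5,3,45),(526.4,-320,100,153.5,7,45)])
```

```text
10 [-0.0728, -0.0869, -0.0006, 0.0, 0.0, 0.0, 0.0588, -0.1456, -0.1738, -0.0012, 0.0, 0.0, 0.0, 0.0588, -0.2184, -0.2607, -0.0017, 0.0, 0.0, 0.0, 0.0588, -0.2786, -0.3875, 0.0133, 0.0, 0.0, 0.0029, 0.0588, -0.3387, -0.5143, 0.0283, 0.0, 0.0, 0.0058, 0.0588, -0.3989, -0.6411, 0.0433, 0.0, 0.0, 0.0087, 0.0588, -0.4591, -0.768, 0.0583, 0.0, 0.0, 0.0116, 0.0588, -0.5192, -0.8948, 0.0733, 0.0, 0.0, 0.0144, 0.0588, -0.584, -0.9232, 0.1108, 0.0, 0.0, 0.0144, 0.0588, -0.6487, -0.9516, 0.1483, 0.0, 0.0, 0.0144, 0.0588]
10 [-0.057, 0.0284, 0.1, 0.0, 0.0, 0.0, 0.0588, -0.114, 0.0568, 0.2, 0.0, 0.0, 0.0, 0.0588, -0.1709, 0.0852, 0.3, 0.0, 0.0, 0.0, 0.0588, -0.1709, 0.0852, 0.3357, 0.0, 0.0, 0.0, 0.0588, -0.1709, 0.0852, 0.3714, 0.0, 0.0, 0.0, 0.0588, -0.1709, 0.0852, 0.4071, 0.0, 0.0, 0.0, 0.0588, -0.1709, 0.0852, 0.4429, 0.0, 0.0, 0.0, 0.0588, -0.1709, 0.0852, 0.4786, 0.0, 0.0, 0.0, 0.0588, -0.1709, 0.0852, 0.5143, 0.0, 0.0, 0.0, 0.0588, -0.1709, 0.0852, 0.55, 0.0, 0.0, 0.0, 0.0588]
```

carry_out(increments=[-0.073, -0.087, 0, 0, 0, 0, 0.06, -0.146, -0.174, 0, 0, 0, 0, 0.06, -0.218, -0.261, 0, 0, 0, 0, 0.06, -0.279, -0.388, 0.013, 0, 0, 0.003, 0.06, -0.339, -0.514, 0.028, 0, 0, 0.006, 0.06, -0.399, -0.641, 0.043, 0, 0, 0.009, 0.06, -0.459, -0.768, 0.058, 0, 0, 0.012, 0.06, -0.519, -0.895, 0.073, 0, 0, 0.0144, 0.06, -0.584, -0.923, 0.11, 0, 0, 0.0144, 0.06, -0.6487, -0.9516, 0.1483, 0, 0, 0.0144, 0.06])

```text
time: 2.65
tool_pos: [450.1, -321.3, 319.2]
tcp_rot: [180.0, -0.0, 153.4]
ft_force: [-0.1, -0.3, -0.2]
finger_gap: 45.6
grip_force: 0.0
```

carry_out(increments=[-0.057, 0.028, 0.1, 0, 0, 0, 0.06, -0.114, 0.057, 0.2, 0, 0, 0, 0.06, -0.171, 0.085, 0.3, 0, 0, 0, 0.06, -0.171, 0.085, 0.3, 0, 0, 0, 0.06, -0.171, 0.085, 0.3, 0, 0, 0, 0.06, -0.171, 0.085, 0.35, 0, 0, 0, 0.06, -0.171, 0.085, 0.4, 0, 0, 0, 0.06, -0.171, 0.085, 0.4, 0, 0, 0, 0.06, -0.171, 0.085, 0.4, 0, 0, 0, 0.06, -0.171, 0.085, 0.4, 0, 0, 0, 0.06])

```text
time: 3.9
tool_pos: [526.7, -320.4, 160.9]
tcp_rot: [-180.0, 0.1, 153.5]
ft_force: [0.7, 0.6, -1.1]
finger_gap: 45.3
grip_force: 0.0
```

Run:
```python
from h import *
import cv2
from bench import sense
s=sense();print(s["tool_pos"],s["tcp_rot"],s["ft_force"],s["time"],s["joint_pos"])
cv2.imwrite("pics/w1.png",viewer.snapshot("wrist")[:,:,::-1])
im=viewer.snapshot("scene")[60:360,130:530,::-1];cv2.imwrite("pics/s1.png",cv2.resize(im,None,fx=2,fy=2))
```

```text
[ 526.7401932  -320.36310433  160.85810883] [-1.79985835e+02  7.71317901e-02  1.53510911e+02] [ 0.67935306  0.56821848 -1.0720646 ] 3.9 [-3.60710489e+01  1.22834913e+01  8.73234881e+01 -1.14416497e-03
  8.03146071e+01 -9.95817583e+01]
```

View pics/s1.png

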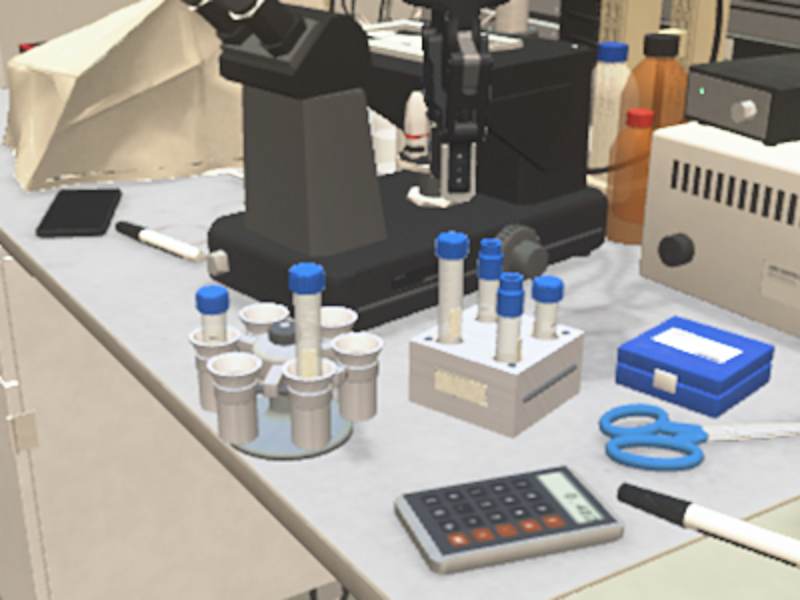

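View pics/w1.png

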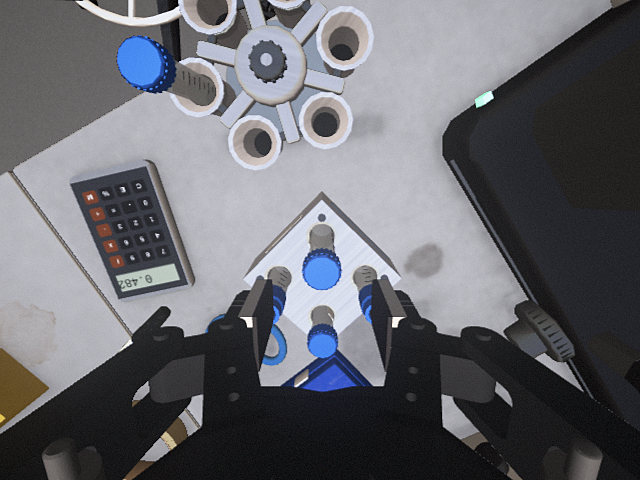

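Run:
```python
from h import *
print(ray("wrist",(322,268),128),ray("wrist",(322,340),92),ray("wrist",(268,60),80),proj("scene",(526.7,-320.4,161)))
```

```text
[ 525.34194609 -319.23858466  128.        ] [ 586.93548155 -349.9145498    92.        ] [ 407.48325719 -296.91860673   80.        ] [354.035604   155.54951242]
```

carry_out(increments=[0, 0, 0.04, 0, 0, 0, 0.06, 0, 0, 0.08, 0, 0, 0, 0.06, 0, 0, 0.12, 0, 0, 0, 0.06, 0, 0, 0.15, 0, 0, 0, 0.06, 0, 0, 0.15, 0, 0, 0, 0.06, 0, 0, 0.15, 0, 0, 0, -1, 0, 0, 0.15, 0, 0, 0, -1, 0, 0, 0.15, 0, 0, 0, -1, 0, 0, 0.15, 0, 0, 0, -1, 0, 0, 0.15, 0, 0, 0, -1], force=40)

```text
time: 5.25
tool_pos: [526.8, -320.4, 100.8]
tcp_rot: [-180.0, 0.1, 153.5]
ft_force: [0.3, -0.8, 5.3]
finger_gap: 19.4
grip_force: 39.2
```

Run:
```python
from h import *
plan((526.4,-320,100,153.5),[(526.4,-320,190,153.5,4,0),(413.8,-247.5,190,153.5,4,0),(413.8,-247.5,190,153.5,2,0)])
```

```text
10 [0.0, 0.0, -0.0563, 0.0, 0.0, 0.0, -1.0, 0.0, 0.0, -0.1125, 0.0, 0.0, 0.0, -1.0, 0.0, 0.0, -0.1688, 0.0, 0.0, 0.0, -1.0, 0.0, 0.0, -0.225, 0.0, 0.0, 0.0, -1.0, 0.0832, 0.0092, -0.225, 0.0, 0.0, 0.0, -1.0, 0.1664, 0.0183, -0.225, 0.0, 0.0, 0.0, -1.0, 0.2496, 0.0275, -0.225, 0.0, 0.0, 0.0, -1.0, 0.3328, 0.0366, -0.225, 0.0, 0.0, 0.0, -1.0, 0.3328, 0.0366, -0.225, 0.0, 0.0, 0.0, -1.0, 0.3328, 0.0366, -0.225, 0.0, 0.0, 0.0, -1.0]
```

carry_out(increments=[0, 0, -0.05, 0, 0, 0, -1, 0, 0, -0.11, 0, 0, 0, -1, 0, 0, -0.17, 0, 0, 0, -1, 0, 0, -0.225, 0, 0, 0, -1, 0.0832, 0.009, -0.225, 0, 0, 0, -1, 0.166, 0.018, -0.225, 0, 0, 0, -1, 0.25, 0.027, -0.225, 0, 0, 0, -1, 0.333, 0.0366, -0.225, 0, 0, 0, -1, 0.333, 0.0366, -0.225, 0, 0, 0, -1, 0.333, 0.0366, -0.225, 0, 0, 0, -1])

```text
time: 6.5
tool_pos: [414.3, -248.0, 191.0]
tcp_rot: [-180.0, 0.1, 153.5]
ft_force: [0.2, -0.7, -0.0]
finger_gap: 19.2
grip_force: 39.1
```

Run:
```python
from h import *
import cv2
from bench import sense
s=sense();print(s["tool_pos"],s["tcp_rot"],s["ft_force"],s["time"],s["finger_gap"])
a=viewer.snapshot("scene")[120:320,180:440,::-1]; b=viewer.snapshot("wrist")[60:460,:,::-1]
cv2.imwrite("pics/s2.png",np.vstack([cv2.resize(a,(455,350)),cv2.resize(b,(455,250))]))
```

```text
[ 414.27030674 -247.97943873  191.03610179] [-1.79981915e+02  1.04667057e-01  1.53511538e+02] [ 0.24275848 -0.65852231 -0.03978402] 6.5 19.23747846543806
```

View pics/s2.png

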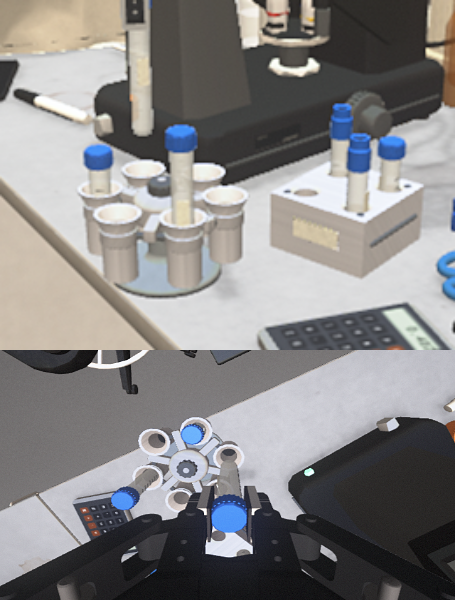

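carry_out(increments=[0, 0, 0.03, 0, 0, 0, -1, 0, 0, 0.06, 0, 0, 0, -1, 0, 0, 0.09, 0, 0, 0, -1, 0, 0, 0.11, 0, 0, 0, -1, 0, 0, 0.13, 0, 0, 0, -1, 0, 0, 0.15, 0, 0, 0, -1, 0, 0, 0.17, 0, 0, 0, -1, 0, 0, 0.185, 0, 0, 0, -1, 0, 0, 0.195, 0, 0, 0, -1, 0, 0, 0.195, 0, 0, 0, -1])

```text
time: 7.85
tool_pos: [413.8, -247.7, 112.1]
tcp_rot: [-180.0, 0.0, 153.5]
ft_force: [0.5, -0.3, 0.3]
finger_gap: 19.6
grip_force: 39.1
```

Run:
```python
from h import *
print(proj("scene",(414,-248,100)))
```

```text
[259.03897583 196.83046206]
```

Run:
```python
from h import *
plan((413.8,-247.5,112,153.5),[(413.8,-247.5,112,153.5,3,45),(413.8,-247.5,190,153.5,3,45),(589.3,-351,190,153.5,4,45)])
plan((589.3,-351,190,153.5),[(589.3,-351,190,153.5,1,45),(589.3,-351,64,153.5,4,45),(589.3,-351,64,153.5,5,0)])
plan((589.3,-351,64,153.5),[(589.3,-351,160,153.5,4,0),(443.2,-329.3,150,153.5,4,0),(443.2,-329.3,150,153.5,2,0)])
```

```text
10 [0.0, 0.0, 0.0, 0.0, 0.0, 0.0, 0.0588, 0.0, 0.0, 0.0, 0.0, 0.0, 0.0, 0.0588, 0.0, 0.0, 0.0, 0.0, 0.0, 0.0, 0.0588, 0.0, 0.0, -0.065, 0.0, 0.0, 0.0, 0.0588, 0.0, 0.0, -0.13, 0.0, 0.0, 0.0, 0.0588, 0.0, 0.0, -0.195, 0.0, 0.0, 0.0, 0.0588, -0.127, -0.0089, -0.195, 0.0, 0.0, 0.0, 0.0588, -0.2541, -0.0179, -0.195, 0.0, 0.0, 0.0, 0.0588, -0.3811, -0.0268, -0.195, 0.0, 0.0, 0.0, 0.0588, -0.5081, -0.0358, -0.195, 0.0, 0.0, 0.0, 0.0588]
10 [0.0, 0.0, 0.0, 0.0, 0.0, 0.0, 0.0588, 0.0, 0.0, 0.0788, 0.0, 0.0, 0.0, 0.0588, 0.0, 0.0, 0.1575, 0.0, 0.0, 0.0, 0.0588, 0.0, 0.0, 0.2362, 0.0, 0.0, 0.0, 0.0588, 0.0, 0.0, 0.315, 0.0, 0.0, 0.0, 0.0588, 0.0, 0.0, 0.315, 0.0, 0.0, 0.0, -1.0, 0.0, 0.0, 0.315, 0.0, 0.0, 0.0, -1.0, 0.0, 0.0, 0.315, 0.0, 0.0, 0.0, -1.0, 0.0, 0.0, 0.315, 0.0, 0.0, 0.0, -1.0, 0.0, 0.0, 0.315, 0.0, 0.0, 0.0, -1.0]
10 [0.0, 0.0, -0.06, 0.0, 0.0, 0.0, -1.0, 0.0, 0.0, -0.12, 0.0, 0.0, 0.0, -1.0, 0.0, 0.0, -0.18, 0.0, 0.0, 0.0, -1.0, 0.0, 0.0, -0.24, 0.0, 0.0, 0.0, -1.0, 0.0878, -0.0286, -0.2338, 0.0, 0.0, 0.0, -1.0, 0.1755, -0.0572, -0.2275, 0.0, 0.0, 0.0, -1.0, 0.2633, -0.0858, -0.2213, 0.0, 0.0, 0.0, -1.0, 0.3511, -0.1144, -0.215, 0.0, 0.0, 0.0, -1.0, 0.3511, -0.1144, -0.215, 0.0, 0.0, 0.0, -1.0, 0.3511, -0.1144, -0.215, 0.0, 0.0, 0.0, -1.0]
```

carry_out(increments=[0, 0, 0, 0, 0, 0, 0.06, 0, 0, 0, 0, 0, 0, 0.06, 0, 0, 0, 0, 0, 0, 0.06, 0, 0, -0.065, 0, 0, 0, 0.06, 0, 0, -0.13, 0, 0, 0, 0.06, 0, 0, -0.195, 0, 0, 0, 0.06, -0.127, -0.009, -0.195, 0, 0, 0, 0.06, -0.254, -0.018, -0.195, 0, 0, 0, 0.06, -0.381, -0.027, -0.195, 0, 0, 0, 0.06, -0.508, -0.0358, -0.195, 0, 0, 0, 0.06])

```text
time: 9.1
tool_pos: [590.5, -351.8, 189.8]
tcp_rot: [-180.0, 0.0, 153.5]
ft_force: [-0.1, 0.6, 0.6]
finger_gap: 45.7
grip_force: 0.0
```

carry_out(increments=[0, 0, 0, 0, 0, 0, 0.06, 0, 0, 0, 0, 0, 0, 0.06, 0, 0, 0.1, 0, 0, 0, 0.06, 0, 0, 0.2, 0, 0, 0, 0.06, 0, 0, 0.26, 0, 0, 0, 0.06, 0, 0, 0.315, 0, 0, 0, 0.06, 0, 0, 0.315, 0, 0, 0, -1, 0, 0, 0.315, 0, 0, 0, -1, 0, 0, 0.315, 0, 0, 0, -1, 0, 0, 0.315, 0, 0, 0, -1])

```text
time: 10.35
tool_pos: [589.8, -351.4, 65.2]
tcp_rot: [-180.0, 0.1, 153.5]
ft_force: [1.0, -0.6, 0.4]
finger_gap: 19.3
grip_force: 39.0
```

carry_out(increments=[0, 0, -0.07, 0, 0, 0, -1, 0, 0, -0.14, 0, 0, 0, -1, 0, 0, -0.21, 0, 0, 0, -1, 0, 0, -0.28, 0, 0, 0, -1, 0.088, -0.029, -0.28, 0, 0, 0, -1, 0.176, -0.057, -0.28, 0, 0, 0, -1, 0.263, -0.086, -0.28, 0, 0, 0, -1, 0.3511, -0.1144, -0.28, 0, 0, 0, -1, 0.3511, -0.1144, -0.28, 0, 0, 0, -1, 0.3511, -0.1144, -0.28, 0, 0, 0, -1])

```text
time: 11.6
tool_pos: [443.7, -329.7, 176.8]
tcp_rot: [-180.0, 0.1, 153.5]
ft_force: [1.3, -0.9, 0.6]
finger_gap: 19.7
grip_force: 39.0
```

Run:
```python
from h import *
import cv2
a=viewer.snapshot("scene")[120:320,180:440,::-1]; b=viewer.snapshot("wrist")[60:460,:,::-1]
cv2.imwrite("pics/s3.png",np.vstack([cv2.resize(a,(455,350)),cv2.resize(b,(455,250))]))
```

```text
(no output)
```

View pics/s3.png

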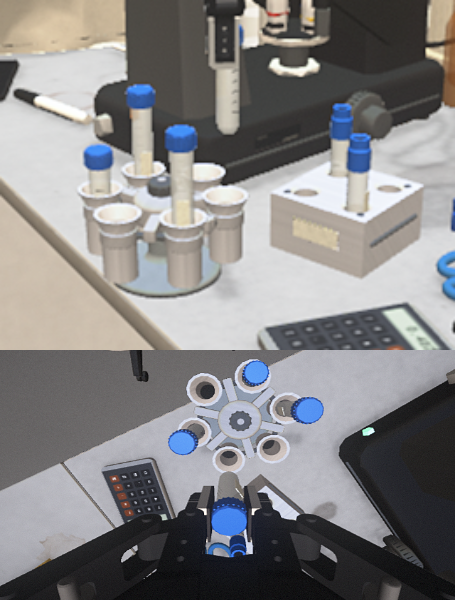

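carry_out(increments=[0, 0, 0.05, 0, 0, 0, -1, 0, 0, 0.09, 0, 0, 0, -1, 0, 0, 0.12, 0, 0, 0, -1, 0, 0, 0.15, 0, 0, 0, -1, 0, 0, 0.18, 0, 0, 0, -1, 0, 0, 0.205, 0, 0, 0, -1, 0, 0, 0.225, 0, 0, 0, -1, 0, 0, 0.24, 0, 0, 0, -1, 0, 0, 0.25, 0, 0, 0, -1, 0, 0, 0.25, 0, 0, 0, -1])

```text
time: 12.95
tool_pos: [442.9, -329.2, 75.7]
tcp_rot: [180.0, -0.0, 153.5]
ft_force: [-1.5, 0.6, -1.4]
finger_gap: 19.4
grip_force: 39.0
```

Run:
```python
from h import *
plan((443.2,-329.3,76,153.5),[(443.2,-329.3,76,153.5,3,32),(443.2,-329.3,190,153.5,3,32),(543,-367,190,153.5,4,45)])
plan((543,-367,190,153.5),[(543,-367,190,-26.5,10,45)])
plan((543,-367,74,-26.5),[(543,-367,190,-26.5,3,0),(358,-313.8,190,-70,5,0),(358,-313.8,190,-70,2,0)])
plan((358,-313.8,86,-70),[(358,-313.8,86,-70,3,32),(358,-313.8,190,-70,3,32),(574,-304,190,-26.5,4,45)])
plan((574,-304,74,-26.5),[(574,-304,190,-26.5,3,0),(452,-279.8,190,-70,5,0),(452,-279.8,190,-70,2,0)])
```

```text
10 [0.0, 0.0, 0.0, 0.0, 0.0, 0.0, -0.2471, 0.0, 0.0, 0.0, 0.0, 0.0, 0.0, -0.2471, 0.0, 0.0, 0.0, 0.0, 0.0, 0.0, -0.2471, 0.0, 0.0, -0.095, 0.0, 0.0, 0.0, -0.2471, 0.0, 0.0, -0.19, 0.0, 0.0, 0.0, -0.2471, 0.0, 0.0, -0.285, 0.0, 0.0, 0.0, -0.2471, -0.0663, 0.0067, -0.285, 0.0, 0.0, 0.0, 0.0588, -0.1327, 0.0135, -0.285, 0.0, 0.0, 0.0, 0.0588, -0.199, 0.0202, -0.285, 0.0, 0.0, 0.0, 0.0588, -0.2653, 0.027, -0.285, 0.0, 0.0, 0.0, 0.0588]
10 [0.0, 0.0, 0.0, 0.0, 0.0, 0.05, 0.0588, 0.0, 0.0, 0.0, 0.0, 0.0, 0.1, 0.0588, 0.0, 0.0, 0.0, 0.0, 0.0, 0.15, 0.0588, 0.0, 0.0, 0.0, 0.0, 0.0, 0.2, 0.0588, 0.0, 0.0, 0.0, 0.0, 0.0, 0.25, 0.0588, 0.0, 0.0, 0.0, 0.0, 0.0, 0.3, 0.0588, 0.0, 0.0, 0.0, 0.0, 0.0, 0.35, 0.0588, 0.0, 0.0, 0.0, 0.0, 0.0, 0.4, 0.0588, 0.0, 0.0, 0.0, 0.0, 0.0, 0.45, 0.0588, 0.0, 0.0, 0.0, 0.0, 0.0, 0.5, 0.0588]
10 [0.0, 0.0, -0.0967, 0.0, 0.0, 0.0, -1.0, 0.0, 0.0, -0.1933, 0.0, 0.0, 0.0, -1.0, 0.0, 0.0, -0.29, 0.0, 0.0, 0.0, -1.0, -0.0947, 0.0175, -0.29, 0.0, 0.0, 0.0242, -1.0, -0.1893, 0.0349, -0.29, 0.0, 0.0, 0.0483, -1.0, -0.284, 0.0524, -0.29, 0.0, 0.0, 0.0725, -1.0, -0.3786, 0
[... 382 characters left out ...]
.2471, 0.0, 0.0, -0.26, 0.0, 0.0, 0.0, -0.2471, 0.0404, -0.129, -0.26, 0.0, 0.0, -0.0302, 0.0588, 0.0808, -0.2579, -0.26, 0.0, 0.0, -0.0604, 0.0588, 0.1213, -0.3869, -0.26, 0.0, 0.0, -0.0906, 0.0588, 0.1617, -0.5158, -0.26, 0.0, 0.0, -0.1208, 0.0588]
10 [0.0, 0.0, -0.0967, 0.0, 0.0, 0.0, -1.0, 0.0, 0.0, -0.1933, 0.0, 0.0, 0.0, -1.0, 0.0, 0.0, -0.29, 0.0, 0.0, 0.0, -1.0, -0.06, 0.0164, -0.29, 0.0, 0.0, 0.0242, -1.0, -0.12, 0.0328, -0.29, 0.0, 0.0, 0.0483, -1.0, -0.18, 0.0492, -0.29, 0.0, 0.0, 0.0725, -1.0, -0.24, 0.0656, -0.29, 0.0, 0.0, 0.0967, -1.0, -0.2999, 0.0819, -0.29, 0.0, 0.0, 0.1208, -1.0, -0.2999, 0.0819, -0.29, 0.0, 0.0, 0.1208, -1.0, -0.2999, 0.0819, -0.29, 0.0, 0.0, 0.1208, -1.0]
```

carry_out(increments=[0, 0, 0, 0, 0, 0, -0.25, 0, 0, 0, 0, 0, 0, -0.25, 0, 0, 0, 0, 0, 0, -0.25, 0, 0, -0.095, 0, 0, 0, -0.25, 0, 0, -0.19, 0, 0, 0, -0.25, 0, 0, -0.285, 0, 0, 0, -0.25, -0.066, 0.007, -0.285, 0, 0, 0, 0.06, -0.133, 0.013, -0.285, 0, 0, 0, 0.06, -0.199, 0.02, -0.285, 0, 0, 0, 0.06, -0.2653, 0.027, -0.285, 0, 0, 0, 0.06])

```text
time: 14.2
tool_pos: [543.7, -367.3, 190.1]
tcp_rot: [-180.0, 0.0, 153.5]
ft_force: [0.8, 0.5, 0.6]
finger_gap: 45.3
grip_force: 0.0
```

carry_out(increments=[0, 0, 0, 0, 0, 0.027, 0.06, 0, 0, 0, 0, 0, 0.054, 0.06, 0, 0, 0, 0, 0, 0.081, 0.06, 0, 0, 0, 0, 0, 0.108, 0.06, 0, 0, 0, 0, 0, 0.135, 0.06, 0, 0, 0, 0, 0, 0.162, 0.06, 0, 0, 0, 0, 0, 0.19, 0.06, 0, 0, 0, 0, 0, 0.22, 0.06, 0, 0, 0, 0, 0, 0.25, 0.06, 0, 0, 0, 0, 0, 0.25, 0.06])

```text
time: 15.45
tool_pos: [542.9, -367.0, 190.0]
tcp_rot: [180.0, 0.0, 63.6]
ft_force: [-0.3, -0.3, 0.1]
finger_gap: 45.3
grip_force: 0.0
```

carry_out(increments=[0, 0, 0, 0, 0, 0.027, 0.06, 0, 0, 0, 0, 0, 0.054, 0.06, 0, 0, 0, 0, 0, 0.081, 0.06, 0, 0, 0, 0, 0, 0.108, 0.06, 0, 0, 0, 0, 0, 0.135, 0.06, 0, 0, 0, 0, 0, 0.162, 0.06, 0, 0, 0, 0, 0, 0.19, 0.06, 0, 0, 0, 0, 0, 0.22, 0.06, 0, 0, 0, 0, 0, 0.25, 0.06, 0, 0, 0, 0, 0, 0.25, 0.06])

```text
time: 16.7
tool_pos: [542.9, -367.0, 190.0]
tcp_rot: [180.0, -0.0, -26.2]
ft_force: [-0.1, -0.7, -0.6]
finger_gap: 45.1
grip_force: 0.0
```

Run:
```python
from h import *
import cv2
from bench import sense
s=sense();print(s["tool_pos"],s["tcp_rot"],s["joint_pos"])
a=viewer.snapshot("scene")[120:320,180:440,::-1]; b=viewer.snapshot("wrist")[60:460,:,::-1]
cv2.imwrite("pics/s4.png",np.vstack([cv2.resize(a,(455,350)),cv2.resize(b,(455,250))]))
```

```text
[ 542.85588911 -366.98291689  189.9974189 ] [ 1.79999170e+02 -4.38937586e-03 -2.62058939e+01] [-3.85411246e+01  1.71179527e+01  7.85602458e+01  1.27536839e-04
  8.43173361e+01  7.76647568e+01]
```

View pics/s4.png

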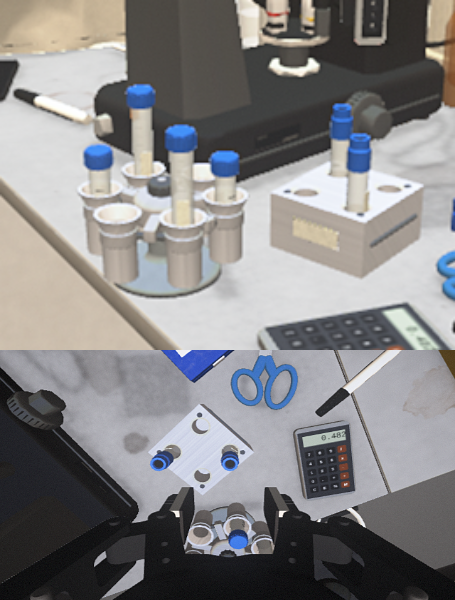

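carry_out(increments=[0, 0, 0.08, 0, 0, 0, 0.06, 0, 0, 0.16, 0, 0, 0, 0.06, 0, 0, 0.22, 0, 0, 0, 0.06, 0, 0, 0.26, 0, 0, 0, 0.06, 0, 0, 0.29, 0, 0, 0, 0.06, 0, 0, 0.29, 0, 0, 0, 0.06, 0, 0, 0.29, 0, 0, 0, -1, 0, 0, 0.29, 0, 0, 0, -1, 0, 0, 0.29, 0, 0, 0, -1, 0, 0, 0.29, 0, 0, 0, -1])

```text
time: 18.05
tool_pos: [543.6, -367.6, 75.4]
tcp_rot: [180.0, -0.1, -26.5]
ft_force: [0.2, -0.7, 6.3]
finger_gap: 17.5
grip_force: 39.2
```

carry_out(increments=[0, 0, -0.07, 0, 0, 0, -1, 0, 0, -0.17, 0, 0, 0, -1, 0, 0, -0.27, 0, 0, 0, -1, 0, 0, -0.35, 0, 0, 0, -1, -0.095, 0.017, -0.35, 0, 0, 0.024, -1, -0.19, 0.035, -0.35, 0, 0, 0.048, -1, -0.284, 0.052, -0.35, 0, 0, 0.072, -1, -0.379, 0.07, -0.35, 0, 0, 0.097, -1, -0.4733, 0.0873, -0.35, 0, 0, 0.121, -1, -0.4733, 0.0873, -0.35, 0, 0, 0.121, -1])

```text
time: 19.3
tool_pos: [356.0, -313.1, 213.7]
tcp_rot: [180.0, 0.0, -70.2]
ft_force: [-0.1, -1.3, -0.4]
finger_gap: 16.8
grip_force: 39.4
```

Run:
```python
from h import *
import cv2
from bench import sense
s=sense();print(s["tool_pos"],s["tcp_rot"],s["joint_pos"])
a=viewer.snapshot("scene")[120:320,180:440,::-1]; b=viewer.snapshot("wrist")[60:460,:,::-1]
cv2.imwrite("pics/s5.png",np.vstack([cv2.resize(a,(455,350)),cv2.resize(b,(455,250))]))
```

```text
[ 355.95800341 -313.08911778  213.68524701] [ 1.79974077e+02  2.65067180e-02 -7.02090401e+01] [-4.75234604e+01 -1.18995929e+01  1.05975946e+02 -1.37286253e-02
  8.59581006e+01  1.12686545e+02]
```

View pics/s5.png

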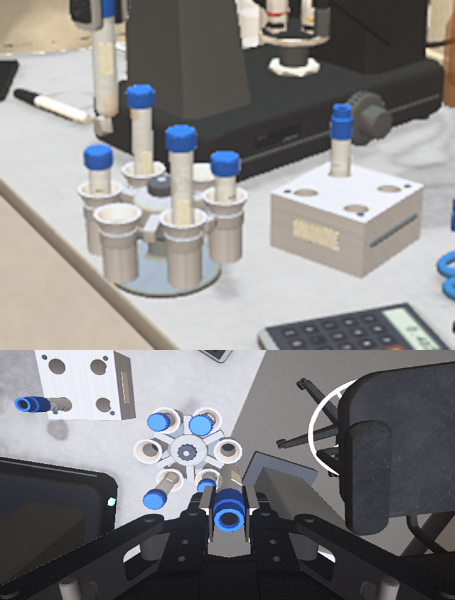

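carry_out(increments=[0, 0, 0, 0, 0, 0, -1, 0, 0, 0.07, 0, 0, 0, -1, 0, 0, 0.14, 0, 0, 0, -1, 0, 0, 0.14, 0, 0, 0, -1, 0, 0, 0.14, 0, 0, 0, -1, 0, 0, 0.14, 0, 0, 0, -1, 0, 0, 0.14, 0, 0, 0, -1, 0, 0, 0.14, 0, 0, 0, -1, 0, 0, 0.14, 0, 0, 0, -1, 0, 0, 0.14, 0, 0, 0, -1])

```text
time: 20.65
tool_pos: [357.8, -313.8, 158.0]
tcp_rot: [-180.0, -0.0, -70.0]
ft_force: [-0.8, -0.6, -1.4]
finger_gap: 17.1
grip_force: 39.4
```

Run:
```python
from h import *
from bench import sense
s=sense();print(s["tool_pos"],s["tcp_rot"],proj("scene",(356,-313.1,151)))
```

```text
[ 357.79890212 -313.76536595  158.01632912] [-1.79997808e+02 -2.22986678e-03 -7.00483006e+01] [239.67263418 183.53789978]
```

Run:
```python
from h import *
import cv2
a=viewer.snapshot("scene")[110:260,190:340,::-1]
cv2.imwrite("pics/s6.png",cv2.resize(a,(600,600)))
for z in(95,122,195):print((proj("scene",(358,-313.8,z))-[190,110])*4)
```

```text
[215.09029734 456.61463771]
[210.50650959 379.29210616]
[197.39765742 158.16283708]
```

View pics/s6.png

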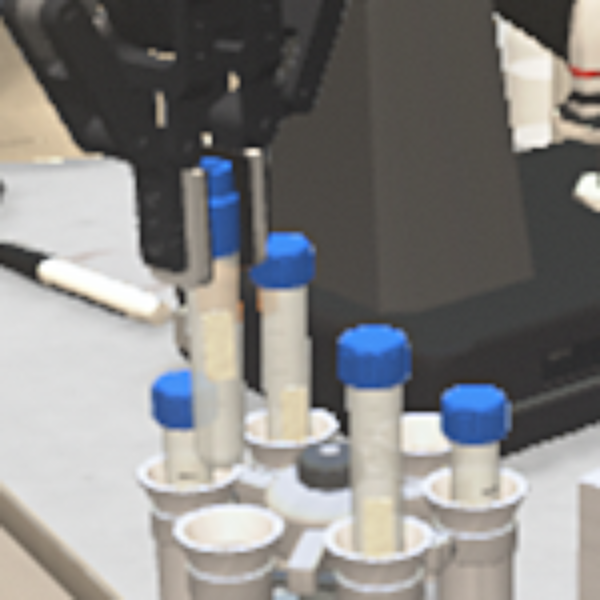

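carry_out(increments=[0, 0, 0.03, 0, 0, 0, -1, 0, 0, 0.055, 0, 0, 0, -1, 0, 0, 0.08, 0, 0, 0, -1, 0, 0, 0.1, 0, 0, 0, -1, 0, 0, 0.12, 0, 0, 0, -1, 0, 0, 0.14, 0, 0, 0, -1, 0, 0, 0.155, 0, 0, 0, -1, 0, 0, 0.17, 0, 0, 0, -1, 0, 0, 0.18, 0, 0, 0, -1, 0, 0, 0.18, 0, 0, 0, -1])

```text
time: 21.95
tool_pos: [358.0, -314.1, 86.3]
tcp_rot: [-180.0, -0.0, -70.0]
ft_force: [0.0, 1.1, 1.8]
finger_gap: 17.1
grip_force: 39.6
```

carry_out(increments=[0, 0, 0, 0, 0, 0, -0.25, 0, 0, 0, 0, 0, 0, -0.25, 0, 0, 0, 0, 0, 0, -0.25, 0, 0, -0.07, 0, 0, 0, -0.25, 0, 0, -0.17, 0, 0, 0, -0.25, 0, 0, -0.26, 0, 0, 0, -0.25, 0.04, -0.129, -0.26, 0, 0, -0.03, 0.06, 0.081, -0.258, -0.26, 0, 0, -0.06, 0.06, 0.121, -0.387, -0.26, 0, 0, -0.09, 0.06, 0.1617, -0.5158, -0.26, 0, 0, -0.121, 0.06])

```text
time: 23.2
tool_pos: [575.5, -304.0, 189.8]
tcp_rot: [180.0, -0.0, -26.7]
ft_force: [0.3, -0.1, 1.1]
finger_gap: 45.3
grip_force: 0.0
```

carry_out(increments=[0, 0, 0, 0, 0, 0, 0.06, 0, 0, 0, 0, 0, 0, 0.06, 0, 0, 0.1, 0, 0, 0, 0.06, 0, 0, 0.1, 0, 0, 0, 0.06, 0, 0, 0.1, 0, 0, 0, 0.06, 0, 0, 0.1, 0, 0, 0, 0.06, 0, 0, 0.1, 0, 0, 0, 0.06, 0, 0, 0.1, 0, 0, 0, 0.06, 0, 0, 0.1, 0, 0, 0, 0.06, 0, 0, 0.1, 0, 0, 0, 0.06])

```text
time: 24.45
tool_pos: [573.8, -304.1, 149.9]
tcp_rot: [-180.0, 0.0, -27.1]
ft_force: [0.4, 0.9, 0.2]
finger_gap: 45.3
grip_force: 0.0
```

carry_out(increments=[0, 0, 0.05, 0, 0, 0, 0.06, 0, 0, 0.1, 0, 0, 0, 0.06, 0, 0, 0.14, 0, 0, 0, 0.06, 0, 0, 0.17, 0, 0, 0, 0.06, 0, 0, 0.19, 0, 0, 0, 0.06, 0, 0, 0.19, 0, 0, 0, 0.06, 0, 0, 0.19, 0, 0, 0, -1, 0, 0, 0.19, 0, 0, 0, -1, 0, 0, 0.19, 0, 0, 0, -1, 0, 0, 0.19, 0, 0, 0, -1])

```text
time: 25.7
tool_pos: [574.4, -304.6, 75.0]
tcp_rot: [180.0, -0.1, -27.1]
ft_force: [-0.3, -0.1, 5.8]
finger_gap: 17.3
grip_force: 39.1
```

carry_out(increments=[0, 0, -0.07, 0, 0, 0, -1, 0, 0, -0.15, 0, 0, 0, -1, 0, 0, -0.22, 0, 0, 0, -1, 0, 0, -0.29, 0, 0, 0, -1, -0.075, 0.02, -0.29, 0, 0, 0.024, -1, -0.15, 0.041, -0.29, 0, 0, 0.05, -1, -0.225, 0.061, -0.29, 0, 0, 0.075, -1, -0.2999, 0.0819, -0.29, 0, 0, 0.1, -1, -0.2999, 0.0819, -0.29, 0, 0, 0.121, -1, -0.2999, 0.0819, -0.29, 0, 0, 0.121, -1])

```text
time: 26.95
tool_pos: [451.8, -278.6, 189.9]
tcp_rot: [180.0, 0.0, -70.6]
ft_force: [0.7, -0.5, 0.6]
finger_gap: 17.1
grip_force: 39.2
```

carry_out(increments=[0, 0, 0, 0, 0, 0, -1, 0, 0, 0, 0, 0, 0, -1, 0, 0, 0.05, 0, 0, 0, -1, 0, 0, 0.05, 0, 0, 0, -1, 0, 0, 0.05, 0, 0, 0, -1, 0, 0, 0.05, 0, 0, 0, -1, 0, 0, 0.05, 0, 0, 0, -1, 0, 0, 0.05, 0, 0, 0, -1, 0, 0, 0.05, 0, 0, 0, -1, 0, 0, 0.05, 0, 0, 0, -1])

```text
time: 28.2
tool_pos: [452.1, -278.8, 170.0]
tcp_rot: [-180.0, -0.0, -70.6]
ft_force: [0.2, 0.1, -0.2]
finger_gap: 17.0
grip_force: 39.2
```

Run:
```python
from h import *
import cv2
a=viewer.snapshot("scene")[110:260,190:340,::-1]
b=viewer.snapshot("wrist")[60:460,:,::-1]
cv2.imwrite("pics/s7.png",np.hstack([cv2.resize(a,(400,400)),cv2.resize(b,(400,400))]))
```

```text
(no output)
```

View pics/s7.png

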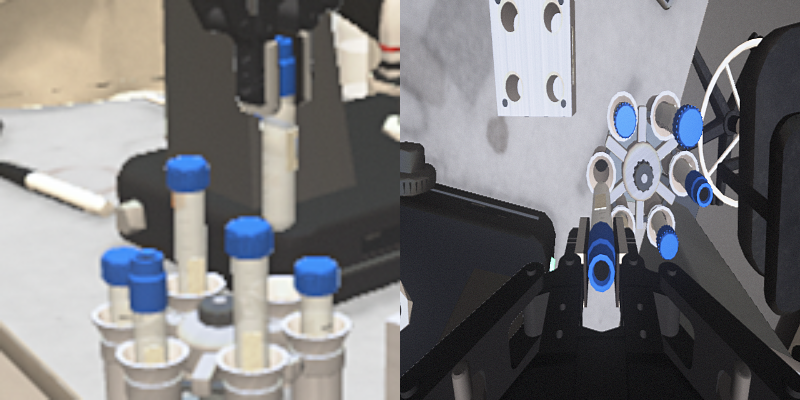

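carry_out(increments=[0.0025, 0, 0.03, 0, 0, 0, -1, 0.0025, 0, 0.06, 0, 0, 0, -1, 0.0025, 0, 0.09, 0, 0, 0, -1, 0.0025, 0, 0.12, 0, 0, 0, -1, 0.0025, 0, 0.14, 0, 0, 0, -1, 0.0025, 0, 0.16, 0, 0, 0, -1, 0.0025, 0, 0.18, 0, 0, 0, -1, 0.0025, 0, 0.195, 0, 0, 0, -1, 0.0025, 0, 0.21, 0, 0, 0, -1, 0.0025, 0, 0.21, 0, 0, 0, -1])

```text
time: 29.55
tool_pos: [452.7, -279.9, 86.1]
tcp_rot: [-180.0, -0.0, -70.6]
ft_force: [-0.6, -0.8, 0.3]
finger_gap: 17.2
grip_force: 39.3
```

Release and rise, then check.

carry_out(increments=[0, 0, 0, 0, 0, 0, -0.25, 0, 0, 0, 0, 0, 0, -0.25, 0, 0, 0, 0, 0, 0, -0.25, 0, 0, -0.07, 0, 0, 0, -0.25, 0, 0, -0.17, 0, 0, 0, -0.25, 0, 0, -0.27, 0, 0, 0, -0.25, 0, 0, -0.37, 0, 0, 0, -0.25, 0, 0, -0.47, 0, 0, 0, -0.25, 0, 0, -0.5, 0, 0, 0, -0.25, 0, 0, -0.5, 0, 0, 0, -0.25])

```text
time: 30.8
tool_pos: [452.7, -279.9, 286.3]
tcp_rot: [-180.0, -0.1, -70.6]
ft_force: [-0.1, -0.4, -1.1]
finger_gap: 32.5
grip_force: 0.0
```

Run:
```python
from h import *
import cv2
a=viewer.snapshot("scene")[110:260,190:340,::-1]
b=viewer.snapshot("wrist")[60:460,:,::-1]
cv2.imwrite("pics/s8.png",np.hstack([cv2.resize(a,(450,450)),cv2.resize(b,(350,450))]))
B=[(413.8,-247.5,139),(443.2,-329.3,103),(452,-279.8,121),(358,-313.8,121),(396.1,-346,139),(366.6,-264.7,103)]
for p in B: print((proj("scene",p)-[190,110])*3)
```

```text
[202.61240557 182.09336353]
[348.10037435 296.65773946]
[308.91963871 223.2988726 ]
[158.00904295 286.64785348]
[271.62260253 252.59786624]
[130.44415866 285.65639998]
```

View pics/s8.png

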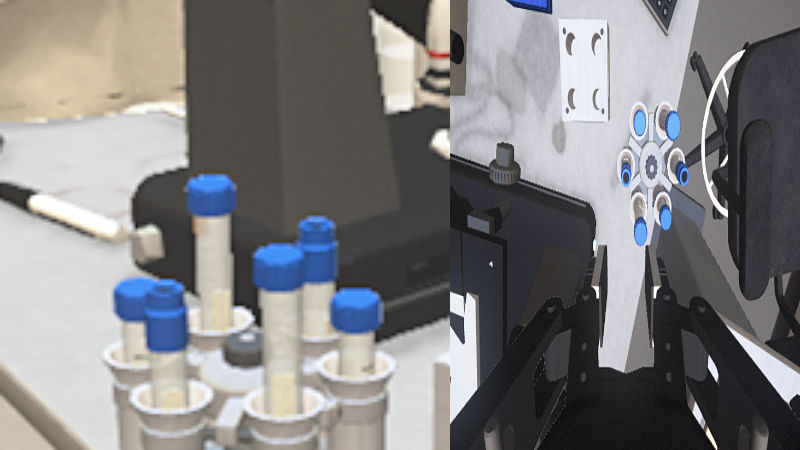

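```bash
python3 -c "
from bench import order
print(order.hand_in())"
```

```text
the job is handed in; nothing more can be done
None
```

The rotor is loaded and the job is handed in: long faces long, short faces short, and the two stoppered tubes face each other. The last picture shows all four tubes I brought standing fully down, at about 31 s of the 125 s allowed; hand-in returned no verdict.

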